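# Vent the refillable air can

### The arm

A 6-joint arm with a two-finger parallel gripper is mounted at the origin on the work surface. World frame = base frame: x ahead of the robot, y to its left, z up, the work surface at z = 0. Lengths are in m, angles in rad, forces in N, time in s.
With the tool pointing down it reaches from about 0.275 to 0.825 m from the base axis. Payload 4.9 kg.
Tool frame: the origin (TCP) lies midway between the tips of the shut fingers; the grasp point (between the pads) lies 19 mm behind it (grip_point_offset is the distance from the TCP to the grasp point, in m); z points along the fingers, x is the direction in which the jaws open and shut, and the axes are right-handed (so a half turn about z gives the same grasp; the last joint's range is limited). The gripper opens to 85 mm and grips with 20 to 120 N. Pads are 22 mm wide; open, the fingers measure 114 mm over their backs; the gripper's body (76 mm by 85 mm) begins 54 mm behind the grasp point. The pads swing forward as they close: fully open they stand 13 mm farther back than shut.
Start: joints at [1.032, 0.326, -0.193, 1.052, 0, 1.437], TCP at [0.217, 0.506, 0.2] pointing down, gripper open.
Joint ranges: [-2.65, 2.65], [-0.97, 1.79], [-1.3, 1.35], [-1.93, 2.1], [-1.47, 1.37], [-3.14, 3.14]. Speed limits (rad/s): [2.57, 2.57, 3.14, 3.14, 3.14, 3.14].

### API

Orientations are given as a rotation vector (axis times angle).
In Python, from cell import * gives the robot as it stands. Calls block until the motion is done:
- movep(position, orientation): joint-space move of the TCP to a pose.
- move_l(position, velocity=0.15, rot=None, until_force=None): straight line of the TCP; rot=None keeps the orientation; velocity is the mean speed in m/s. With until_force (N) it stops when the force on the tool has changed by that much, and returns True; else False.
- set_joints(angles): joint-space move.
- let_go() and grab(newtons=None): open the fingers fully, or close them until they stop; newtons is the grip in N (None keeps the last).
- sleep(seconds).
- ik(position, orientation): joint angles nearest the present ones, or None.
- get_state(): the state.
- grab_frame(name): name is "scene" or "top" or "wrist"; returns a dict with "img" (480x640x3 uint8, red, green, blue), "fx", "fy", "cx", "cy" (pixels), "k1" (the pictures are not rectified: a ray, as slopes to the right and down, at radius r is drawn at 1 + k1 r^2 times it, then the intrinsics apply), "cam_to_world" (4x4, takes a point from camera to world coordinates); the wrist camera has in their place "T_tool_cam" (4x4, takes a point from camera to tool coordinates, whose origin is the TCP and whose axes are the tool frame's). Camera axes: x right, y down, z forward; pixel columns grow to the right and rows downward; lengths in m; the calibration is good to about 2 mm. A picture is of the moment at which its call begins: read the wrist's pose just before it. There is no depth.
A pose or a line that the arm cannot do raises MotionError and nothing moves.
- sign_off(): hands the job in, once; it reports no verdict.
Trained networks look in the newest picture that a camera, given by its name, has taken for a name from the list of things; names that differ only in an ending like _2 or _b are one class to them, and where a whole thing is asked for, a point or a joint stands for the part that bears it (a point fixed in the world has none). Each returns a list of dicts, best first, with "score" (0 to 1); they miss things now and then, are a little off and sometimes report something else, mostly with a low value. They report only what shows in the picture. A call takes as long as a camera call. They do not tell look-alikes from the thing itself.
- spot_in(camera, name): "centre" ([column, row] in pixels, amid what is visible of it).
- silhouettes(camera, name): "mask" (480x640 bool, what is visible of it) and "centre" ([column, row] in pixels, amid what is visible of it).
- tip_of(camera, name): "centre" ([column, row] in pixels: a listed point, or the origin of a listed thing).
The state is a dict: "clock": time; "q": joint angles; "joint_velocities": joint speeds; "tau": joint torques, N m; "position": TCP position; "eef_rot": TCP orientation; "contact_force": force on the tool from outside, world axes, zero at the start; "wrist_torque": the same for the moment, N m; "finger_gap": opening from 0.0 (shut) to 1.0 (fully open).
Only numpy, scipy, OpenCV 4.12 (cv2) and the standard library are available. Lean on these libraries where they do the work, as an engineer would, in place of code of your own. Each camera call takes 0.05 s, during which the arm holds its last target. There are 200 camera calls.

### The job

Let the last air out of the refillable air can: unscrew the small knurled lock nut on its valve all the way up to its stop, a part turn at a time and without squeezing it hard. Then press the freed valve tip gently all the way in with a fingertip, keep it in for about two seconds, let it spring back up, and leave everything else where it stands.

Things in the scene. Friction and masses are not known exactly. Their poses are not given: they have to be found in the camera images.
- air_can: Refillable compressed-air can in a weighted stand that does not move: plate 170 x 150 mm (x, y), 12 mm thick; bare aluminium can 66 mm wide, shoulder up to 124 mm, neck 30 mm wide up to 134 mm; small dial on its +x side, nozzle 52 mm out on its +y side, 128 mm up. Valve upright on the can's axis. Origin on that axis under the plate, on the table; z up.
- neck_top (a point): Fixed point on the can's axis at the top of its neck, 134 mm up; the valve stands on it. NOMINAL heights above it, nut tight: nut underside 31 mm, nut top 41 mm, end of valve tip 53 mm. The whole valve sits up to 6 mm higher or lower than that, differently every time, and no reading tells how much: find it by touch. Stem under the nut 11 mm wide; a collar 17 mm wide ends 23 mm below the tight nut.
- lock_nut (a joint): Turn (rad) of the knurled brass lock nut, 16 mm wide, 10 mm tall: 0 tight, 4.2 upper stop; starts at 0 to 0.6. Grows as it is unscrewed (counter-clockwise from above) and it climbs 1.4 mm per rad along the valve tip. Thread friction 0.06 N m; it stays where left. Grips of 12 to 25 N turn it; over 45 N crushes it. It rides on the tip: held at one height while turned, it pushes the tip in.
- valve_tip (a joint): How far the brass valve tip (6 mm wide, sticks out above the nut) is pushed in, m: 0 is out, 0.005 fully in at a hard stop. Spring: 3 N to start, 7.5 N fully in; over 15 N bends it. A tight nut locks it; with the nut at its upper stop the tip's end stands 6 mm above the nut, and the nut goes in with it.
- dust_cap: the valve's black dust cap, 16 mm wide, 14 mm tall, lying loose on the stand's plate; origin under its centre
- paper_cup: white paper cup, 76 mm wide, 85 mm tall, about 140 mm to the +y side of the air can; origin under its centre
- battery_pack: black power-tool battery, 115 x 75 x 61 mm, about 150 mm to the -y side of the air can; origin under its centre
- wipes_tub: white tub with blue lid, 100 mm wide, 175 mm tall; origin under its centre
- drink_bottle: clear bottle with a red cap, 66 mm wide, 200 mm tall; origin under its centre
- coffee_can: dark drink can, 60 mm wide, 130 mm tall; origin under its centre
- tape_roll: roll of yellow tape, 90 mm wide, 24 mm tall, lying flat; origin under its centre
Not all that is in view belongs to the job. Of the things that look like the air_can, the largest one is meant.

How it is judged:
On the way, in this order (a step that is already met when the one before it is completed fails the run):
1. the lock nut is unscrewed up to its stop (more than 3.9 rad of 4.2) (value of joint lock_nut above 3.9 rad), for 0.2 s.
2. a finger presses the end of the valve tip in by more than 3.8 of its 5 mm for 1 s, the nut still unscrewed (value of joint lock_nut above 3.9 rad and value of joint valve_tip above 0.0038 m and contact force between the fingers and valve_tip_c0 above 1 N), for 1 s.
At the end, for the whole second after the job is handed in: The lock nut is at its upper stop (more than 3.9 rad), the valve tip has sprung back out (less than 1 mm in), and the dust cap, cup, battery, tub, bottle, drink can and tape roll are within 30 mm of where they stood (value of joint lock_nut above 3.9 rad and value of joint valve_tip below 0.001 m and distance of each of dust_cap, paper_cup, battery_pack, wipes_tub, drink_bottle, coffee_can, tape_roll from where it was at the start of the episode below 0.03 m); the robot touches nothing.
It fails at once if the valve tip is pushed with more than 15 N (contact force between the fingers and valve_tip_c0 above 15 N).
It fails at once if the lock nut is squeezed or pushed hard (more than 90 N of contact force over both fingers together) (contact force between the fingers and lock_nut above 90 N).
It fails at once if another thing on the table is moved by more than 30 mm (distance of any of dust_cap, paper_cup, battery_pack, wipes_tub, drink_bottle, coffee_can, tape_roll from where it was at the start of the episode above 0.03 m).
It also fails if it takes over 69 s, if anything falls off the work surface, if the arm or the gripper's body presses on something with over 40 N, if the wrist force passes 120 N, or if a joint passes its speed limit or range.

## Working session

There is one attempt and no reset: what is moved stays moved. The work goes in short steps, each a Python script; the robot and the scene stay as the last script left them, time stands still between calls to the robot, and variables do not carry over. Pictures are saved under pics/ and viewed, about 8 in all and at most 12, crops included, and the job is handed in when it is done.

```bash
ls; mkdir -p pics
cat > h.py <<'E'
from cell import *
import numpy as np, cv2
from scipy.spatial.transform import Rotation as R
def ray(f,px,T=None):
    """world ray (origin, dir) of pixel"""
    a=np.array([(px[0]-f["cx"])/f["fx"],(px[1]-f["cy"])/f["fy"]])
    u=a.copy()
    for _ in range(20): u=a/(1+f["k1"]*(u@u))
    M=np.array(f["cam_to_world"] if T is None else T)
    return M[:3,3],M[:3,:3]@np.array([u[0],u[1],1.])
def at_z(f,px,z,T=None):
    o,d=ray(f,px,T); return o+d*(z-o[2])/d[2]
def proj(f,p,T=None):
    M=np.linalg.inv(np.array(f["cam_to_world"] if T is None else T)); c=M[:3,:3]@np.array(p)+M[:3,3]
    u=c[:2]/c[2]; u=u*(1+f["k1"]*(u@u)); return np.array([u[0]*f["fx"]+f["cx"],u[1]*f["fy"]+f["cy"]])
def save(n,img): cv2.imwrite("pics/"+n+".png",cv2.cvtColor(np.ascontiguousarray(img),cv2.COLOR_RGB2BGR))
def wristT(s,f):
    T=np.eye(4);T[:3,:3]=R.from_rotvec(s["eef_rot"]).as_matrix();T[:3,3]=s["position"];return T@np.array(f["T_tool_cam"])
def down(yaw): # tool z down, tool x at angle yaw
    return (R.from_euler('z',yaw)*R.from_euler('x',np.pi)).as_rotvec()
E
python3 - <<'E'
from h import *
s=get_state(); print(s)
for c in ("top","scene"):
    f=grab_frame(c); save(c,f["img"]); print(c,f["fx"],f["k1"],np.round(f["cam_to_world"],3).tolist())
    for n in ("air_can","neck_top","lock_nut","dust_cap","paper_cup","battery_pack","wipes_tub","drink_bottle","coffee_can","tape_roll"):
        for d in tip_of(c,n)[:3]:
            print(n,np.round(d["centre"]),round(d["score"],2),np.round(at_z(f,d["centre"],.134 if n=="neck_top" else .17 if n=="lock_nut" else 0.0),3))
E
```

```text
pics
{'clock': 0.0, 'q': array([ 1.03177420e+00,  3.26976248e-01, -1.93563909e-01,  1.05201450e+00,
       -2.00299752e-05,  1.43663661e+00]), 'joint_velocities': array([ 0.00162386,  0.00053141,  0.00075414, -0.00069043,  0.00082237,
        0.0009501 ]), 'tau': array([ 4.99023754e-04, -4.43400514e+01,  2.62439060e+01,  1.54794194e-02,
       -8.34274942e-05, -9.00543512e-06]), 'position': array([0.21628796, 0.5049981 , 0.19969185]), 'eef_rot': array([ 2.62205243e+00,  1.72902660e+00, -2.47417586e-03]), 'contact_force': array([-1.13366503,  0.48319191, -0.68156201]), 'wrist_torque': array([-0.01344434,  0.0065453 , -0.02906929]), 'finger_gap': 1.0009345082031165}
top 483.57234109242637 -0.1234516709739953 [[-0.005, -0.999, 0.046, 0.42], [-1.0, 0.005, -0.009, 0.003], [0.008, -0.046, -0.999, 1.379], [0.0, 0.0, 0.0, 1.0]]
air_can [300. 303.] 0.74 [0.337 0.048 0.   ]
air_can [377. 257.] 0.68 [ 0.469 -0.173  0.   ]
air_can [375. 232.] 0.64 [ 0.54  -0.168  0.   ]
neck_top [384. 259.] 0.97 [ 0.458 -0.174  0.134]
neck_top [300. 301.] 0.55 [0.352 0.042 0.134]Traceback (most recent call last):
  File "<stdin>", line 6, in <module>
ValueError: it knows: air_can, battery_pack, coffee_can, drink_bottle, dust_cap, neck_top, paper_cup, tape_roll, wipes_tub
```

Run:
```python
from h import *
for c in ("scene","top"):
    f=grab_frame(c); save(c,f["img"]); print(c,f["fx"],np.round(f["cam_to_world"],3).tolist())
    for n in ("air_can","neck_top","dust_cap","paper_cup","battery_pack","wipes_tub","drink_bottle","coffee_can","tape_roll"):
        for d in tip_of(c,n)[:3]:
            print(n,np.round(d["centre"]),round(d["score"],2),np.round(at_z(f,d["centre"],.134 if n=="neck_top" else 0.0),3))
a=cv2.imread("pics/top.png")
```

```text
scene 488.25903450622985 [[0.273, 0.568, -0.776, 1.42], [0.962, -0.157, 0.223, -0.286], [0.005, -0.808, -0.589, 0.83], [0.0, 0.0, 0.0, 1.0]]
air_can [129. 337.] 0.71 [ 0.577 -0.497  0.   ]
air_can [209. 235.] 0.68 [ 0.225 -0.281  0.   ]
air_can [331. 246.] 0.61 [0.367 0.046 0.   ]
neck_top [257. 237.] 0.97 [ 0.456 -0.17   0.134]
neck_top [205. 209.] 0.59 [ 0.296 -0.281  0.134]
neck_top [332. 216.] 0.56 [0.414 0.033 0.134]
dust_cap [270. 295.] 0.48 [ 0.523 -0.16   0.   ]
paper_cup [313. 289.] 0.96 [ 0.53 -0.05  0.  ]
battery_pack [209. 276.] 0.64 [ 0.408 -0.298  0.   ]
wipes_tub [197. 373.] 0.56 [ 0.72  -0.355  0.   ]
wipes_tub [125. 336.] 0.49 [ 0.57  -0.506  0.   ]
drink_bottle [520. 287.] 0.93 [ 0.666  0.465 -0.   ]
drink_bottle [129. 336.] 0.31 [ 0.574 -0.496  0.   ]
coffee_can [129. 336.] 0.81 [ 0.572 -0.496  0.   ]
tape_roll [457. 333.] 0.82 [0.765 0.229 0.   ]
top 483.57234109242637 [[-0.005, -0.999, 0.046, 0.42], [-1.0, 0.005, -0.009, 0.003], [0.008, -0.046, -0.999, 1.379], [0.0, 0.0, 0.0, 1.0]]
air_can [418. 349.] 0.95 [ 0.203 -0.288  0.   ]
air_can [301. 301.] 0.76 [0.345 0.046 0.   ]
air_can [379. 257.] 0.6 [ 0.468 -0.178  0.   ]
neck_top [423. 352.] 0.84 [ 0.217 -0.275  0.134]
neck_top [298. 298.] 0.75 [0.359 0.048 0.134]
neck_top [382. 258.] 0.73 [ 0.462 -0.17   0.134]
dust_cap [376. 232.] 0.46 [ 0.541 -0.171  0.   ]
dust_cap [329. 238.] 0.33 [ 0.523 -0.035  0.   ]
paper_cup [327. 240.] 0.79 [ 0.518 -0.03   0.   ]
battery_pack [425. 277.] 0.86 [ 0.409 -0.312  0.   ]
wipes_tub [433. 171.] 0.62 [ 0.718 -0.342  0.   ]
drink_bottle [154. 196.] 0.97 [0.649 0.471 0.   ]
drink_bottle [424. 279.] 0.5 [ 0.405 -0.309  0.   ]
coffee_can [488. 224.] 0.63 [ 0.563 -0.499 -0.   ]
coffee_can [438. 169.] 0.35 [ 0.724 -0.354  0.   ]
tape_roll [237. 158.] 0.7 [0.758 0.229 0.   ]
tape_roll [490. 224.] 0.35 [ 0.561 -0.506  0.   ]
```

View pics/top.png

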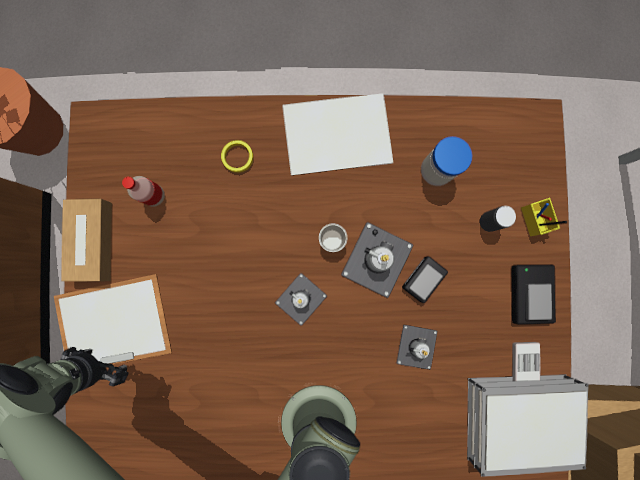

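View pics/scene.png

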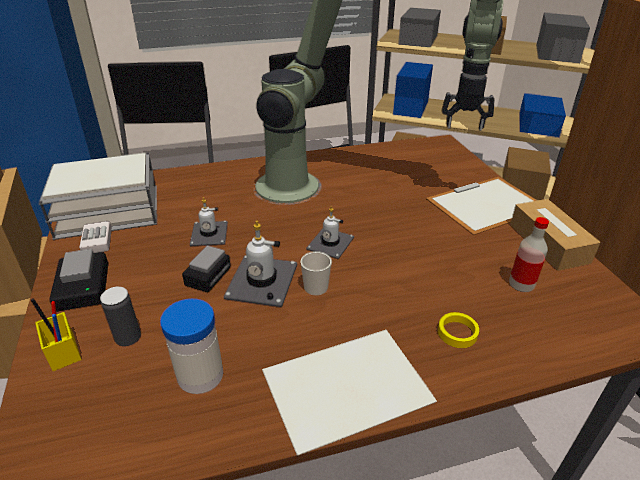

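The top view has three look-alikes, at (378,258), (300,300) and (420,348). The first has clearly the largest stand and can. The cup is on its +y side and the battery on its −y side, and both cameras put its neck near (0.458, −0.172). I'll move above it, then look through the wrist camera and at an enlarged crop to confirm.

Run:
```python
from h import *
s=get_state(); p=s["position"]
move_l([p[0],p[1],0.32],velocity=.25)
C=np.array([.458,-.172,.33])
for y in np.arange(-3,3.2,.5):
    q=ik(C-[0,0,.17],down(y)); print(round(y,1),None if q is None else np.round(q,2))
movep(C+[-.0,0,0],down(0.0) )
s=get_state(); f=grab_frame("wrist"); T=wristT(s,f); save("wrist",f["img"])
print(s["clock"],s["q"],s["position"],np.round(f["T_tool_cam"],3).tolist(),f["fx"])
for d in tip_of("wrist","neck_top"): print(np.round(d["centre"],1),d["score"],at_z(f,d["centre"],.134,T))
f=grab_frame("top"); a=cv2.resize(f["img"][200:380,260:460],None,fx=3,fy=3); 
save("crop",a)
```

```text
-3.0 [-0.51  0.25 -0.41  0.91  0.   -2.22]
-2.5 [-0.51  0.25 -0.41  0.91  0.   -2.72]
-2.0 [-0.51  0.25 -0.41  0.91  0.    3.06]
-1.5 [-0.51  0.25 -0.41  0.91  0.    2.56]
-1.0 [-0.51  0.25 -0.41  0.91  0.    2.06]
-0.5 [-0.51  0.25 -0.41  0.91  0.    1.56]
0.0 [-0.51  0.25 -0.41  0.91  0.    1.06]
0.5 [-0.51  0.25 -0.41  0.91  0.    0.56]
1.0 [-0.51  0.25 -0.41  0.91  0.    0.06]
1.5 [-0.51  0.25 -0.41  0.91  0.   -0.44]
2.0 [-0.51  0.25 -0.41  0.91  0.   -0.94]
2.5 [-0.51  0.25 -0.41  0.91  0.   -1.44]
3.0 [-0.51  0.25 -0.41  0.91  0.   -1.94]
4.325 [-5.08995019e-01  1.57059795e-01 -8.60124171e-02  1.32780827e+00
  1.65932260e-04  1.06059146e+00] [ 0.45821401 -0.17135389  0.32998342] [[1.0, 0.0, 0.0, -0.0], [-0.0, 0.963, 0.269, -0.069], [-0.0, -0.269, 0.963, -0.173], [0.0, 0.0, 0.0, 1.0]] 331.54233607621006
[225.1   0. ] 0.64 [0.36366127 0.03493288 0.134     ]
[138.1 281.3] 0.56 [ 0.23616296 -0.26052517  0.134     ]
```

View pics/wrist.png

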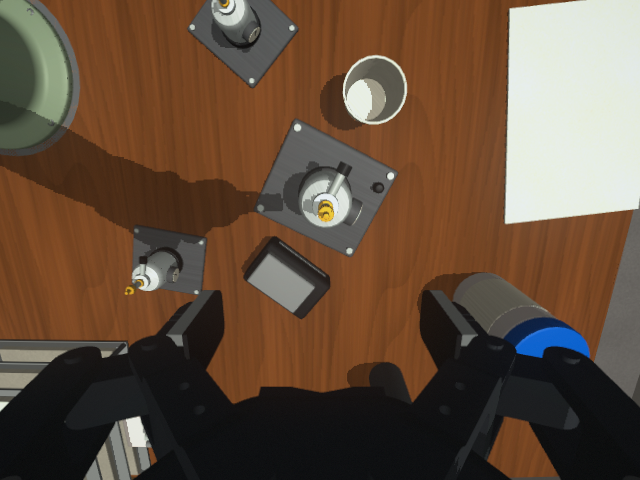

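Run:
```python
import cv2
a=cv2.imread("pics/scene.png")[190:310,170:370]; cv2.imwrite("pics/crop2.png",cv2.resize(a,None,fx=4,fy=4,interpolation=cv2.INTER_CUBIC))
```

```text
(no output)
```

View pics/crop2.png

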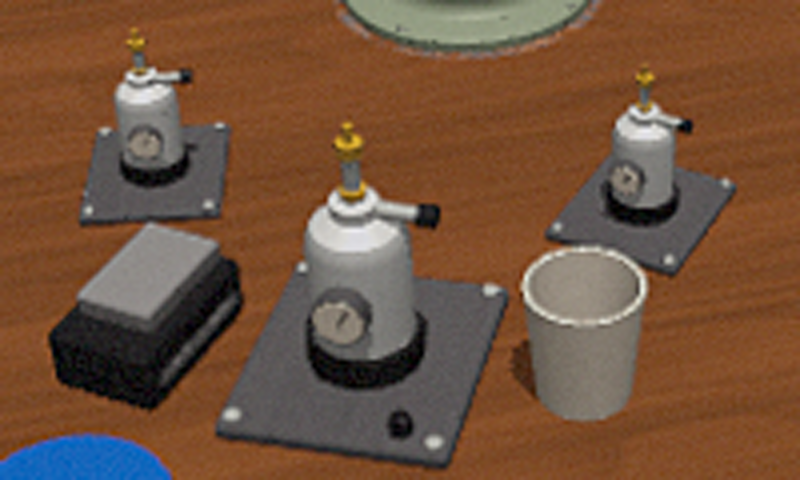

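The enlarged crop confirms it. The middle can, crop (350,290), is the largest of the three and has the dust cap on its plate. In the wrist view its brass nut is near (326,211) and its plate screws are at (297,127), (391,176), (349,252) and (261,208). Next I'll locate the axis from both the brass and the screws.

Run:
```python
from h import *
s=get_state(); f=grab_frame("wrist"); T=wristT(s,f)
P=[at_z(f,p,.012,T) for p in [(297,127),(391,176),(349,252),(261,208)]]
print("plate",np.mean(P,0),[round(np.linalg.norm(P[i]-P[(i+1)%4]),3) for i in range(4)])
def yel(img,x,y,r):
    h=cv2.cvtColor(img,cv2.COLOR_RGB2HSV); m=cv2.inRange(h,(15,130,110),(35,255,255)); k=np.zeros_like(m);k[y-r:y+r,x-r:x+r]=255
    m&=k; v,u=np.nonzero(m); print(len(u),u.min(),u.max(),v.min(),v.max()); return np.array([u.mean(),v.mean()])
c=yel(f["img"],326,211,18); print("wrist brass",c,[at_z(f,c,z,T) for z in (.165,.175)])
sf=grab_frame("scene"); c2=yel(sf["img"],257,229,9); o2,d2=ray(sf,c2); o1,d1=ray(f,c,T)
A=np.c_[d1,-d2]; t=np.linalg.lstsq(A,o2-o1,rcond=None)[0]; print("tri",o1+d1*t[0],o2+d2*t[1])
print("proj neck axis scene",c2,proj(sf,[.46,-.172,.17]))
tf=grab_frame("top"); 
save("w2",cv2.resize(f["img"][150:270,240:410],None,fx=4,fy=4,interpolation=cv2.INTER_CUBIC))
```

```text
plate [ 0.46270521 -0.16979833  0.012     ] [np.float64(0.153), np.float64(0.131), np.float64(0.151), np.float64(0.129)]
250 318 333 200 220
wrist brass [325.524 210.844] [array([ 0.46210004, -0.16799487,  0.165     ]), array([ 0.46197599, -0.16605747,  0.175     ])]
52 253 261 220 237
tri [ 0.46207175 -0.16755309  0.16728028] [ 0.46180372 -0.16860549  0.16748085]
proj neck axis scene [257.07692308 226.82692308] [255.45948406 225.7567184 ]
```

View pics/w2.png

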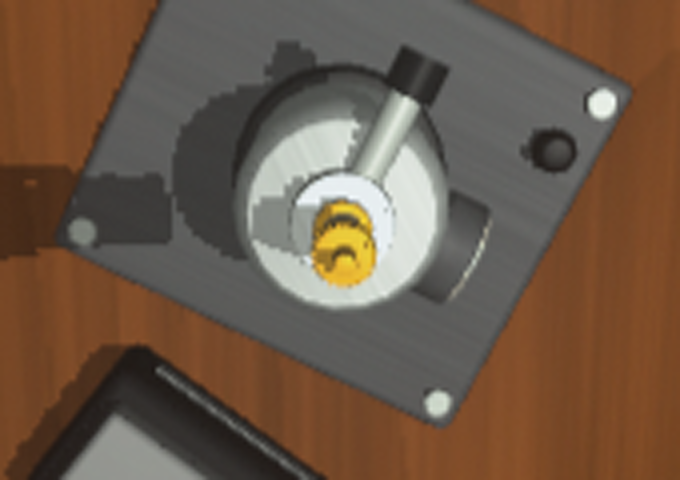

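The axis estimates agree: about (0.462, −0.169) from the brass triangulation, the plate screws and the nut. Now I'll touch the tip with shut fingers to find the valve height.

```bash
cat >> h.py <<'E'
X,Y=.462,-.1692
E
python3 - <<'E'
from h import *
move_l([X,Y,.25],velocity=.15); grab(20)
t=get_state()["clock"]; move_l([X,Y,.2498],velocity=.001,rot=down(-.8)); s=get_state(); print("rot time",s["clock"]-t,s["q"][5])
movep([X,Y,.2],down(-.8)); sleep(.2); f0=get_state()["contact_force"]
r=move_l([X,Y,.176],velocity=.008,until_force=2.5)
s=get_state(); print(r,s["position"],s["contact_force"]-f0,s["finger_gap"],s["clock"])
z=s["position"][2]; 
move_l([X,Y,z+.03],velocity=.1); open("z.txt","w").write(str(z))
print("d",z-.187,get_state()["clock"])
E
```

```text
rot time 0.9500000000000002 1.8687382961856318
False [ 0.46200167 -0.16921293  0.1760108 ] [ 0.1447636   0.62027804 -0.0436144 ] 0.0023658362607471197 10.6917
d -0.010989203683537951 11.1417
```

Run:
```python
from h import *
move_l([X,Y,.2],velocity=.1)
s=get_state(); f=grab_frame("wrist"); T=wristT(s,f); 
g=f["img"][200:480,150:490]; save("w3",cv2.resize(g,None,fx=2,fy=2,interpolation=cv2.INTER_CUBIC))
print("TCP px",proj(f,s["position"],T),"axis .187",proj(f,[X,Y,.187],T),"nut",proj(f,[X,Y,.17],T))
sf=grab_frame("scene"); g=sf["img"][170:270,200:330]; save("s3",cv2.resize(g,None,fx=5,fy=5,interpolation=cv2.INTER_CUBIC))
```

```text
TCP px [322.78454377 272.45976991] axis .187 [324.29447689 264.63922523] nut [324.17391722 255.43360712]
```

View pics/w3.png

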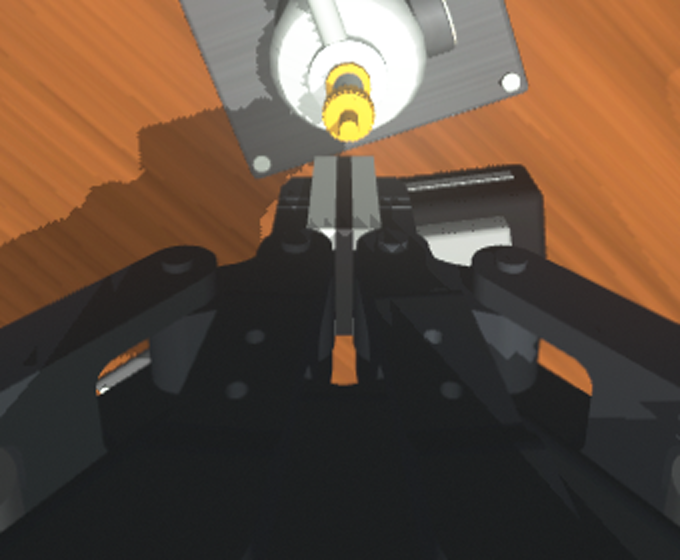

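View pics/s3.png

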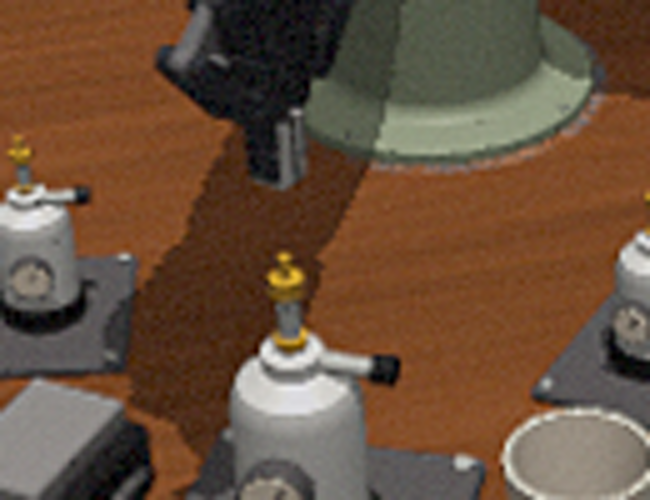

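Run:
```python
from h import *
s=get_state(); sf=grab_frame("scene"); f=grab_frame("wrist"); T=wristT(s,f); p=s["position"]; print(p,s["finger_gap"],s["contact_force"])
print("scene TCP",proj(sf,p),"obs 254.4,207; tip",[(z,proj(sf,[X,Y,z])) for z in (.181,.187,.193)],"obs 256.8 221.2")
o2,d2=ray(sf,(256.8,221.3)); o1,d1=ray(f,(324,266.5),T)
t=np.linalg.lstsq(np.c_[d1,-d2],o2-o1,rcond=None)[0]; print("tip tri",o1+d1*t[0],o2+d2*t[1])
Rt=R.from_rotvec(s["eef_rot"]).as_matrix()
for dy in (-.011,0,.011):
  for dz in (0,-.01,-.02): print(dy,dz,proj(f,p+Rt@[0,dy,dz],T)*2-[300,400], proj(sf,p+Rt@[0,dy,dz]))
```

```text
[ 0.46160898 -0.16901439  0.19939032] 0.0008099283588890311 [ 0.01613288 -0.13999844 -0.64237084]
scene TCP [255.91698602 215.61019213] obs 254.4,207; tip [(0.181, array([256.4332019 , 222.20947963])), (0.187, array([256.24938912, 220.10250699])), (0.193, array([256.0646064 , 217.98268037]))] obs 256.8 221.2
tip tri [ 0.46060234 -0.17104652  0.18426173] [ 0.46168641 -0.16811091  0.18319261]
-0.011 0 [345.61795285 107.57685801] [259.74110024 216.92662526]
-0.011 -0.01 [345.71236552 119.6954421 ] [259.44618874 213.33708058]
-0.011 -0.02 [345.81786147 133.24139674] [259.14864917 209.71047865]
0 0 [345.5697269  144.91887646] [255.91698602 215.61019213]
0 -0.01 [345.65976894 158.86942369] [255.60380456 212.02842619]
0 -0.02 [345.76016382 174.43069366] [255.28784642 208.40986587]
0.011 0 [345.52273188 181.05897266] [252.1240091 214.3044809]
0.011 -0.01 [345.60859503 196.70878412] [251.79289235 210.73052622]
0.011 -0.02 [345.70412593 214.12971065] [251.45885509 207.12003863]
```

The images put the shut fingertips about 22 mm behind the reported TCP. In the scene view they show at row 207 instead of the predicted 215.6, and the wrist view agrees. That explains why there was no contact. I'll keep lowering gently until they touch.

Run:
```python
from h import *
move_l([X,Y,.178],velocity=.05); sleep(.2); f0=get_state()["contact_force"]
r=move_l([X,Y,.148],velocity=.008,until_force=2.5)
s=get_state(); print(r,s["position"],s["contact_force"]-f0,s["finger_gap"],s["clock"])
sf=grab_frame("scene"); g=sf["img"][170:270,200:330]; save("s4",cv2.resize(g,None,fx=5,fy=5,interpolation=cv2.INTER_CUBIC))
```

```text
True [ 0.46205473 -0.16922128  0.15666694] [-0.36323662  0.20741283  2.63885762] 0.0019674744684517486 14.7833
```

View pics/s4.png

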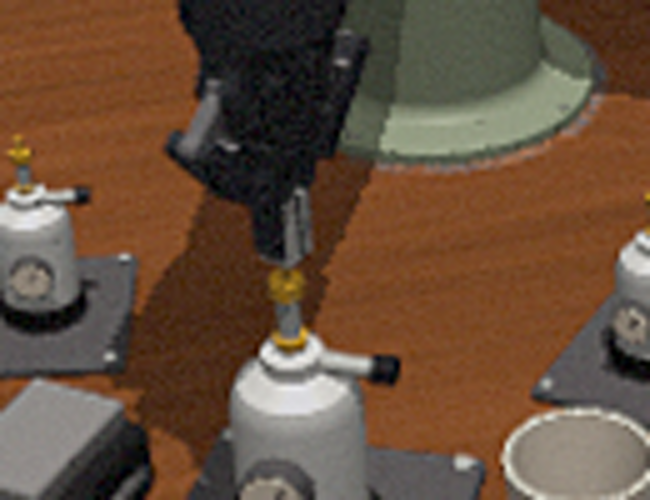

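The fingertips now sit on the tip at crop (288,268), with contact at TCP z = 0.1567. Heights relative to this touch don't depend on the TCP offset. The nut's middle is 17 mm below the tip end, so I'll grip 36 mm below the touch height.

```bash
cat >> h.py <<'E'
ZT=.1567; A=.8
def show(t,f0=0,m0=0):
    s=get_state(); print(t,"z%.4f"%s["position"][2],"F",np.round(s["contact_force"]-f0,1),"M",np.round(s["wrist_torque"]-m0,3),"gap%.3f"%s["finger_gap"],"t%.1f"%s["clock"],flush=True)
    return s
def stroke(h0,n=4,rise=.0014):
    """open fingers already at yaw -A above/around nut: grip, turn +2A while rising, open"""
    move_l([X,Y,ZT-.036+h0],velocity=.08,until_force=10); s=get_state(); f0,m0=s["contact_force"],s["wrist_torque"]
    grab(20); s=show("grip",f0,m0); z=s["position"][2]
    for i in range(1,n+1):
        a=2*A*i/n; move_l([X,Y,z+rise*a],velocity=.0014*2,rot=down(-A+a)); show("turn%.2f"%a,f0,m0)
    let_go(); show("open",f0,m0)
E
python3 - <<'E'
from h import *
move_l([X,Y,ZT+.02],velocity=.1); let_go(); stroke(.0004)
E
```

```text
grip z0.1213 F [ 0.2 -1.1  1.6] M [-0.045 -0.057 -0.061] gap0.170 t17.5
turn0.40 z0.1218 F [ 0.5 -2.7 -0.8] M [-0.234 -0.316 -0.006] gap0.168 t18.0
turn0.80 z0.1224 F [ 2.  -2.1 -0.6] M [-0.354 -0.424 -0.002] gap0.171 t18.6
turn1.20 z0.1230 F [ 1.3 -3.  -1.6] M [-0.491 -0.435 -0.079] gap0.172 t19.1
turn1.60 z0.1235 F [ 1.1 -4.5 -1.4] M [-0.613 -0.403  0.017] gap0.176 t19.7
open z0.1235 F [-0.3 -0.2  1. ] M [ 0.049 -0.048  0.005] gap1.000 t20.3
```

Run:
```python
from h import *
for h in (.0026,.0048):
    p=get_state()["position"]; move_l([X,Y,p[2]+.001],velocity=.002,rot=down(-A)); stroke(h)
s=get_state(); f=grab_frame("wrist"); g=f["img"][180:330,220:420]; save("w5",cv2.resize(g,None,fx=4,fy=4,interpolation=cv2.INTER_CUBIC))
```

```text
grip z0.1234 F [ 1.8 -0.5 -0.2] M [-0.212 -0.147 -0.053] gap0.177 t23.0
turn0.40 z0.1240 F [ 1.9 -1.8 -2. ] M [-0.346 -0.372 -0.082] gap0.175 t23.5
turn0.80 z0.1245 F [ 2.1 -2.3 -3. ] M [-0.426 -0.484 -0.098] gap0.172 t24.1
turn1.20 z0.1251 F [ 2.7 -2.3 -3.6] M [-0.615 -0.482 -0.06 ] gap0.174 t24.6
turn1.60 z0.1257 F [ 2.9 -3.8 -3.5] M [-0.679 -0.452 -0.051] gap0.171 t25.2
open z0.1257 F [ 0.9  1.4 -0.8] M [ 0.105  0.058 -0.056] gap1.000 t25.9
grip z0.1256 F [ 0.  -1.7 -1. ] M [-0.319 -0.185  0.039] gap0.174 t28.5
turn0.40 z0.1262 F [ 1.6 -2.6 -3.2] M [-0.425 -0.397 -0.009] gap0.173 t29.1
turn0.80 z0.1267 F [ 2.6 -2.2 -4.5] M [-0.637 -0.47  -0.046] gap0.174 t29.6
turn1.20 z0.1272 F [ 1.5 -0.6 -4.3] M [-0.268 -0.328  0.108] gap0.174 t30.2
turn1.60 z0.1275 F [-1.2  1.4 -3.6] M [ 0.116  0.14  -0.008] gap0.174 t30.7
open z0.1279 F [-0.3  0.3 -1.8] M [-0.103 -0.099  0.039] gap1.000 t31.4
```

View pics/w5.png

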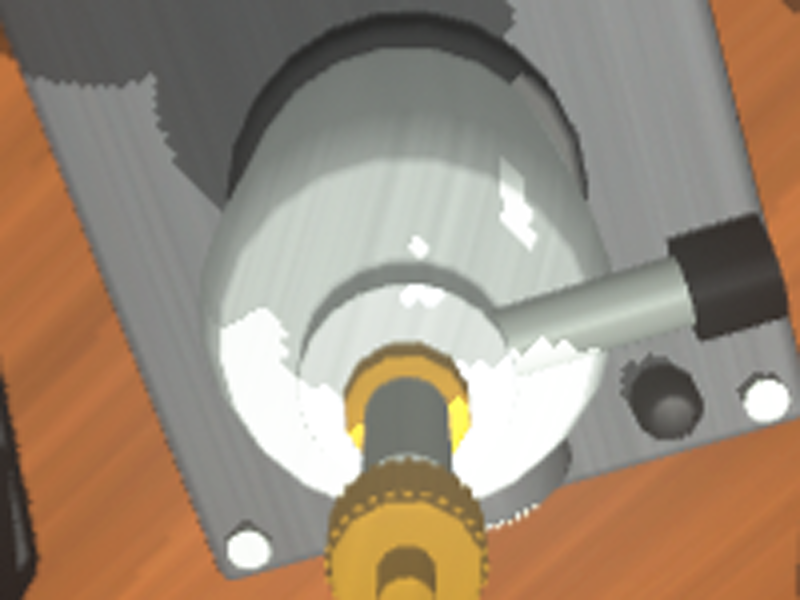

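The moments changed character midway through the third stroke, which looks like slipping at the stop. I'll check with a fourth stroke at constant height: a nut still climbing would push back with more than 3 N, while one at the stop only slips.

Run:
```python
from h import *
p=get_state()["position"]; move_l([X,Y,p[2]+.001],velocity=.002,rot=down(-A)); stroke(.0056,rise=.0003)
p=get_state()["position"]; move_l([X,Y,ZT+.035],velocity=.1,rot=down(-A))
s=get_state(); f=grab_frame("wrist"); T=wristT(s,f); g=f["img"][200:350,220:420]; save("w6",cv2.resize(g,None,fx=4,fy=4,interpolation=cv2.INTER_CUBIC))
for d in (-.0005,.0055): print("nut top px for tipend .184, below",.012-d,proj(f,[X,Y,.184-.012+d],T),proj(f,[X,Y,.184],T))
```

```text
grip z0.1264 F [ 1.4  0.4 -1. ] M [-0.255 -0.162 -0.003] gap0.174 t34.1
turn0.40 z0.1266 F [ 1.5 -2.9 -2.1] M [-0.706 -0.163 -0.108] gap0.177 t34.6
turn0.80 z0.1268 F [ 1.4 -0.8 -1.1] M [-0.487 -0.3    0.002] gap0.173 t35.2
turn1.20 z0.1268 F [ 1.3 -0.3  0.4] M [-0.101 -0.15   0.041] gap0.174 t35.7
turn1.60 z0.1267 F [-0.8  1.1  1. ] M [-0.136  0.188 -0.072] gap0.173 t36.3
open z0.1269 F [ 0.9  1.1 -0.9] M [-0.037 -0.035 -0.044] gap1.004 t37.0
nut top px for tipend .184, below 0.0125 [322.84025582 260.38310518] [322.89088529 267.5865866 ]
nut top px for tipend .184, below 0.006500000000000001 [322.86379787 263.73224152] [322.89088529 267.5865866 ]
```

View pics/w6.png

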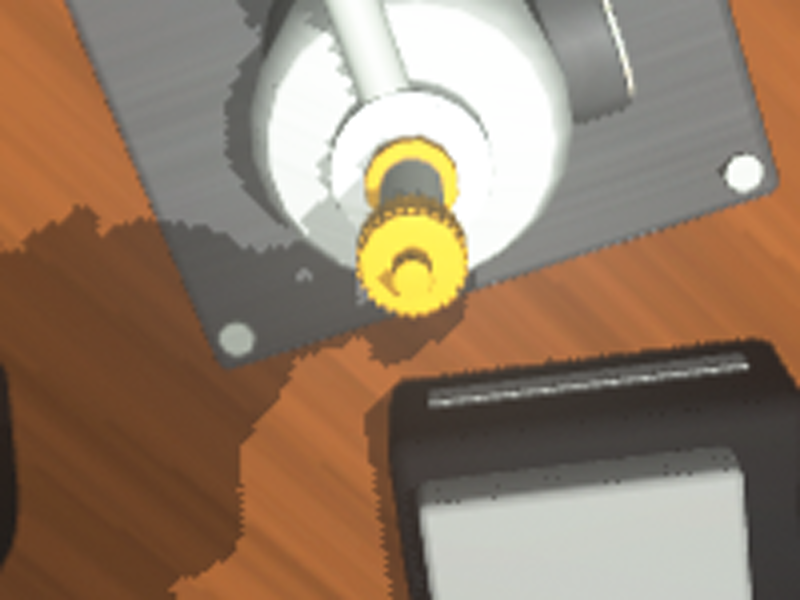

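The nut now sits clearly higher. The tip end is only 2–3 px past the nut's centre in the image, against about 10 px before and about 4 px expected at the stop, and the fourth stroke only slipped. Now the press, in small force-checked steps.

Run:
```python
from h import *
grab(20); move_l([X,Y,ZT+.006],velocity=.05); sleep(.3); f0=np.mean([get_state()["contact_force"] for _ in range(3)],0)
def F(): return (get_state()["contact_force"]-f0)[2]
r=move_l([X,Y,ZT-.003],velocity=.006,until_force=4.5); s=show("touch %s"%r,f0)
z=s["position"][2]
for i in range(30):
    dep=ZT-z
    if F()>7.6 or dep>.0052: break
    z-=.0004 if dep<.0038 else .0002
    move_l([X,Y,z],velocity=.006); sleep(.05); show("press %.1fmm"%((ZT-z)*1e3),f0)
for i in range(5): sleep(.45); show("hold",f0)
move_l([X,Y,ZT+.008],velocity=.02); show("up",f0)
move_l([X,Y,ZT+.06],velocity=.1); show("clear",f0)
s=get_state(); f=grab_frame("wrist"); g=f["img"][170:350,220:420]; save("w7",cv2.resize(g,None,fx=3,fy=3,interpolation=cv2.INTER_CUBIC))
```

```text
touch True z0.1551 F [0.6 0.3 5.8] M [0.061 0.062 0.006] gap-0.003 t41.8
press 2.0mm z0.1547 F [-0.4  0.1  6. ] M [ 0.027  0.182 -0.069] gap0.003 t42.1
press 2.4mm z0.1543 F [0.1 0.7 5.6] M [0.106 0.217 0.022] gap-0.005 t42.4
press 2.8mm z0.1540 F [-0.5  0.1  5.7] M [0.098 0.188 0.037] gap0.001 t42.7
press 3.2mm z0.1536 F [0.2 1.6 7.3] M [ 0.072  0.224 -0.028] gap-0.000 t43.0
press 3.6mm z0.1533 F [-0.5 -0.4  7.6] M [ 0.14   0.321 -0.015] gap0.001 t43.3
press 4.0mm z0.1529 F [-0.3  0.5  7.6] M [ 0.105  0.288 -0.011] gap-0.003 t43.6
hold z0.1529 F [-0.7  0.9  7.2] M [ 0.122  0.292 -0.018] gap-0.002 t44.0
hold z0.1529 F [-0.9  1.1  6.6] M [ 0.099  0.277 -0.051] gap0.004 t44.5
hold z0.1529 F [-0.6  1.4  7.3] M [0.175 0.333 0.019] gap-0.003 t44.9
hold z0.1529 F [-0.2 -0.3  8.2] M [ 0.154  0.263 -0.061] gap-0.000 t45.4
hold z0.1529 F [0.1 0.7 8. ] M [0.129 0.309 0.009] gap-0.003 t45.8
up z0.1645 F [0.7 0.5 0.8] M [-0.005 -0.051  0.05 ] gap-0.002 t46.6
clear z0.2163 F [ 1.3 -0.3  1.8] M [-0.054 -0.021  0.002] gap0.000 t47.2
```

That hold was at about 3.8 mm and 7.3 N, too close to the 3.8 mm threshold. There is time for a second press, further in to the hard stop.

Run:
```python
from h import *
def avg(n=6):
    v=[]
    for _ in range(n): v.append(get_state()["contact_force"]); sleep(.02)
    return np.mean(v,0)
move_l([X,Y,ZT+.004],velocity=.06); sleep(.2); f0=avg(10)
move_l([X,Y,ZT-.0035],velocity=.008,until_force=12); z=get_state()["position"][2]
while True:
    F=(avg()-f0)[2]; a=get_state()["position"][2]; print("cmd %.2f act %.2f F %.2f"%((ZT-z)*1e3,(ZT-a)*1e3,F))
    if F>9 or ZT-z>.0058: break
    z-=.00025; move_l([X,Y,z],velocity=.006)
for i in range(4): sleep(.4); print("hold %.2f"%((avg()-f0)[2]),get_state()["clock"])
move_l([X,Y,ZT+.008],velocity=.03); move_l([X,Y,ZT+.06],velocity=.12); show("clear",f0)
s=get_state(); f=grab_frame("wrist"); g=f["img"][170:350,220:420]; save("w7",cv2.resize(g,None,fx=3,fy=3,interpolation=cv2.INTER_CUBIC))
```

```text
cmd 3.08 act 3.08 F 6.16
cmd 3.33 act 2.93 F 5.88
cmd 3.58 act 3.14 F 5.84
cmd 3.83 act 3.37 F 6.19
cmd 4.08 act 3.60 F 6.55
cmd 4.33 act 3.83 F 6.48
cmd 4.58 act 4.05 F 6.79
cmd 4.83 act 4.28 F 7.38
cmd 5.08 act 4.43 F 7.24
cmd 5.33 act 4.51 F 9.02
hold 9.03 53.5667
hold 9.06 54.0667
hold 9.02 54.5667
hold 8.95 55.0667
clear z0.2162 F [ 0.2 -0.8 -0.2] M [-0.03  -0.061 -0.009] gap0.004 t56.2
```

View pics/w7.png

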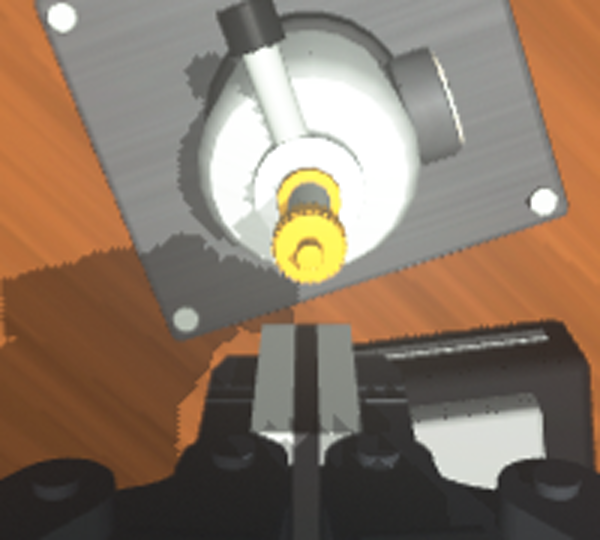

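The hard stop was reached: depth stalled, and force jumped from 7.2 to 9.0 N and held for about 2 s. The last view shows the tip sprung back at (308,252), the nut still up, and the fingers clear. I'll hand in.

```bash
python3 -c "
from h import *
print(sign_off(), get_state()['clock'])"
```

```text
the job is handed in; nothing more can be done
the job is handed in; nothing more can be done
```

I unscrewed the lock nut to its stop, pressed the valve tip fully in for about two seconds, let it spring back, and handed in with the fingers clear at about 56 s.

- **Nut:** I gripped the largest can's nut at 20 N and turned it in strokes of 1.6 rad, rising with the thread. The grip began slipping at the stop in the third stroke. A fourth stroke at nearly constant height only slipped, and the nut looked clearly higher in the images. I inferred the stop this way; nothing read the nut's angle directly.
- **Press:** The second press reached the hard stop: depth stalled at about 4.5 mm past the touch point, and force stepped from 7.2 to 9.0 N, held steady for about 2 s. The last wrist picture showed the tip back out and the nut still up.

**Checks that failed or disagreed:**
- **Fingertip position:** The first touch found nothing, because the fingertips are really about 22–27 mm behind the reported TCP. I worked from heights relative to the touch instead.
- **Finger opening:** On the nut the opening read 14.5–15 mm, against its nominal 16 mm.
- **First press:** It ended near 3.8 mm, too close to the required depth, so I repeated it.
- **Other objects:** I did not measure their positions again at the end; I saw no sign of contact with them.

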